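Turn the stirrer up four clicks and start it

ROBOT

A 6-joint arm with a two-finger parallel gripper is mounted at the origin on the work surface. World frame = base frame: x ahead of the robot, y to its left, z up, the work surface at z = 0. Lengths are in mm, angles in rad, forces in N, time in s.
With the tool pointing down it reaches from about 250 to 800 mm from the base axis. Payload 8.5 kg.
Tool frame: the origin (TCP) lies between the finger pads; the fingertips stand 25 mm ahead of it and the grasp point (between the pads) lies 6 mm ahead of it; z points along the fingers, x is the direction in which the jaws open and shut, and the axes are right-handed (so a half turn about z gives the same grasp; the last joint's range is limited). The gripper opens to 85 mm and grips with 20 to 120 N. Pads are 22 mm wide; open, the fingers measure 114 mm over their backs; the gripper's body (76 mm by 85 mm) begins 54 mm behind the grasp point. The pads swing forward as they close: fully open they stand 13 mm farther back than shut.
Start: joints at [1.295, 0.238, -0.013, 1.319, 0, 1.571], TCP at [142.953, 505.12, 256.276] pointing down, gripper open.
Joint ranges: [-2.66, 2.66], [-1.03, 1.9], [-1.14, 1.46], [-1.82, 2.27], [-1.45, 1.34], [-3.14, 3.14]. Speed limits (rad/s): [2.22, 2.22, 2.79, 3.14, 3.14, 3.14].

INTERFACE

Orientations are given as a unit quaternion [x, y, z, w].
In Python, from bench import arm, eyes, job, recognise, trace, place_of, telemetry gives the robot as it stands. Calls block until the motion is done:
- arm.movep(position, orientation): joint-space move of the TCP to a pose.
- arm.line_to(position, attitude=None, velocity=150, force_limit=None): straight line of the TCP; attitude=None keeps the orientation; velocity is the mean speed in mm/s. With force_limit (N) it stops when the force on the tool has changed by that much, and returns True; else False.
- arm.movej(angles): joint-space move.
- arm.set_gripper(opening): finger opening in mm; the grip force is fixed at half the most; returns when the fingers have stopped.
- arm.wait(seconds).
- arm.ik(position, orientation): joint angles nearest the present ones, or None.
- eyes.get_image(name): name is "side" or "top" or "wrist"; returns (picture, depth): 384x512x3 uint8, red, green, blue; 384x512 float32, mm along the optical axis (not along the pixel's ray), 0 where there is no reading.
- eyes.camera_info(name): a dict with "mtx" (3x3 intrinsics, pixels), "k1" (the pictures are not rectified: a ray, as slopes to the right and down, at radius r is drawn at 1 + k1 r^2 times it, then the intrinsics apply), "R" (3x3) and "t" (3): a world point X has camera coordinates R X + t; the wrist camera has in their place "T_tool_cam" (4x4, takes a point from camera to tool coordinates, whose origin is the TCP and whose axes are the tool frame's). Camera axes: x right, y down, z forward; pixel columns grow to the right and rows downward; lengths in mm; the calibration is good to about 2 mm. A picture is of the moment at which its call begins: read the wrist's pose just before it. camera_info takes no time and is no camera call.
A pose or a line that the arm cannot do raises arm.PlanningError and nothing moves.
- job.finish_job(): hands the job in, once; it reports no verdict.
Trained networks look in the newest picture that a camera, given by its name, has taken for a name from the list of things; names that differ only in an ending like _2 or _b are one class to them, and where a whole thing is asked for, a point or a joint stands for the part that bears it (a point fixed in the world has none). Each returns a list of dicts, best first, with "p" (0 to 1); they miss things now and then, are a little off and sometimes report something else, mostly with a low value. They report only what shows in the picture. A call takes as long as a camera call.
- recognise(camera, label): "box" ([left, top, width, height] in pixels, round what is visible of it).
- trace(camera, label): "pixels" (384x512 bool, what is visible of it) and "box" ([left, top, width, height] in pixels, round what is visible of it).
- place_of(camera, label): "at" ([column, row] in pixels: a listed point, or the origin of a listed thing).
Readings, each from a call of its own:
- telemetry.get_t(): time.
- telemetry.get_joint_pos(): joint angles.
- telemetry.get_qd(): joint speeds.
- telemetry.get_joint_torque(): joint torques, N m.
- telemetry.get_position(): TCP position.
- telemetry.get_ee_rot(): TCP orientation.
- telemetry.get_ft_force(): force on the tool from outside, world axes, zero at the start.
- telemetry.get_wrist_torque(): the same for the moment, N m.
- telemetry.get_gripper_width(): finger opening in mm.
Only numpy, scipy, OpenCV 4.12 (cv2) and the standard library are available. Lean on these libraries where they do the work, as an engineer would, in place of code of your own. Each camera call takes 0.05 s, during which the arm holds its last target. There are 200 camera calls.

TASK

On the stirring hotplate, turn the winged stir dial exactly four clicks clockwise (seen from above) from where it stands, pushing its wing gently with a fingertip, not pinching it. Then press the start button fully down and let it spring back, ending clear of everything. Leave the round heat knob as it is set, and do not shift or lift the beaker, the bottle or the jar.

Things in the scene. Friction and masses are not known exactly. Their poses are not given: they have to be found in the camera images.
- stirrer: Grey stirring hotplate, fixed, 280 (its x) x 300 (its y) mm. Origin: centre of its underside on the bench; z up, front is -x. Its front part (x from -140 to -26) is a flat control deck 75 mm above the bench; behind it the white plate, 95 mm high. On the deck at x = -85 stand in a row: winged stir dial (y = -85), start button (y = +10), round heat knob (y = +85).
- stir_dial: The stir dial; origin on its upright axis under its disc, 81 mm above the bench. It clicks into a detent every 20 degrees. Leaving a detent takes about 0.15 N m (6 N at 25 mm from the axis); past half-way it jumps on by itself. At the start it is in one of the first four detents; four clicks clockwise are always free. Over 30 N of finger force on it, as in pinching, is too rough.
- dial_axis (a point): Point on the upright axis of the stir dial, level with the top face of its bare metal disc (91 mm above the bench). The disc is 60 mm across, 10 mm thick. Eleven white ticks on the deck, 42 mm from the axis and 20 degrees apart, show the settings.
- dial_pointer (a point): Tip of the white pointer line, 30 mm from the dial axis, on top of the wing. The wing is the dial's only raised part: a black upright bar 10 mm wide, 24 mm high above the disc (top 115 mm above the bench), lying along the line from the axis to this point, from 8 mm behind the axis to 34 mm out. The direction from dial_axis to this point is the dial's angle.
- start_top (a point): Centre of the top of the grey start button, round, 32 mm across, facing up; this point goes down with it.
- start (a joint): Travel of the start button: 0 up, 0.006 m fully down; spring, about 4 N at full travel, comes back up when released.
- heat_mark (a point): Mark near the rim of the round heat knob's top face, 17 mm from the knob's axis; the knob is black, 38 mm across, top 101 mm above the bench, turns freely without clicks. To be left alone.
- beaker_mid (a point): Centre (half-way up) of the open glass beaker standing on the white plate, 68 mm across, 70 mm high. To be left alone.
- bottle_mid (a point): Centre (half-way up) of the white plastic bottle on the bench right of the hotplate, 60 mm across, 130 mm high. To be left alone.
- jar_mid (a point): Centre (half-way up) of the amber jar with a black lid on the bench left of the hotplate, 64 mm across, 75 mm high. To be left alone.

How it is judged (in metres and radians):
On the way, in this order (a step that is already met when the one before it is completed fails the run):
1. the stir dial stands four clicks clockwise of its start (distance of dial_pointer from where it was at the start of the episode between 0.0357 and 0.0413 m), for 0.5 s.
2. then the start button is pressed fully down (all of step 1 and value of joint start above 0.0045 m), for 0.05 s.
At the end, for the whole second after the job is handed in: Stir dial at rest four 20-degree clicks clockwise of its start (within 7 degrees); the start button, pressed after that (at least 4.5 of 6 mm), is back up; heat knob mark within 4 mm, and beaker, bottle and jar within 15 mm, of where they were (all of step 1 and value of joint start below 0.0015 m and distance of heat_mark from where it was at the start of the episode below 0.004 m and distance of each of beaker_mid, bottle_mid, jar_mid from where it was at the start of the episode below 0.015 m); the robot touches nothing.
It fails at once if the stir dial is pinched or forced (over 30 N) (contact force between the fingers and stir_dial above 30 N).
It fails at once if the heat knob is turned (distance of heat_mark from where it was at the start of the episode above 0.004 m).
It fails at once if the beaker is shifted or lifted (distance of beaker_mid from where it was at the start of the episode above 0.015 m).
It fails at once if the bottle is shifted or lifted (distance of bottle_mid from where it was at the start of the episode above 0.015 m).
It fails at once if the jar is shifted or lifted (distance of jar_mid from where it was at the start of the episode above 0.015 m).
It also fails if it takes over 45 s, if anything falls off the work surface, if the arm or the gripper's body presses on something with over 40 N, if the wrist force passes 120 N, or if a joint passes its speed limit or range.

## Working session

There is one attempt and no reset: what is moved stays moved. The work goes in short steps, each a Python script; the robot and the scene stay as the last script left them, time stands still between calls to the robot, and variables do not carry over. Pictures are saved under pics/ and viewed, about 8 in all and at most 12, crops included, and the job is handed in when it is done.

```bash
mkdir -p pics
cat > h.py <<'E'
import numpy as np, cv2
from bench import arm, eyes, job, recognise, trace, place_of, telemetry
from scipy.spatial.transform import Rotation as Ro
def cam(name):
    c=eyes.camera_info(name)
    if 'R' in c and name!='wrist': return c,np.array(c['R']),np.array(c['t'])
    T=np.array(c['T_tool_cam']); Rt=Ro.from_quat(telemetry.get_ee_rot()).as_matrix(); p=np.array(telemetry.get_position())
    Rw=Rt@T[:3,:3]; tw=Rt@T[:3,3]+p
    return c,Rw.T,-Rw.T@tw
def ray(C,px):
    c,R,t=C; K=np.array(c['mtx'])
    d=np.array([(px[0]-K[0,2])/K[0,0],(px[1]-K[1,2])/K[1,1]]); u=d.copy()
    for _ in range(20): u=d/(1+c['k1']*(u@u))
    return -R.T@t, R.T@np.array([u[0],u[1],1.])
def at_z(C,px,z):
    o,d=ray(C,px); return o+d*(z-o[2])/d[2]
def proj(C,X):
    c,R,t=C;K=np.array(c['mtx']); q=R@np.asarray(X,float)+t; u=q[:2]/q[2]; u=u*(1+c['k1']*(u@u))
    return np.array([K[0,0]*u[0]+K[0,2],K[1,1]*u[1]+K[1,2]])
Z=dict(dial_axis=91,dial_pointer=115,start_top=None,heat_mark=101,beaker_mid=130,bottle_mid=65,jar_mid=37.5,stirrer=0,stir_dial=81)
def look(name,labels=Z):
    C=cam(name); im,dp=eyes.get_image(name)
    for l in labels:
        r=place_of(name,l)
        for q in r[:2]:
            a=q['at']; z=Z[l] or 83
            v,u=int(np.clip(a[1],0,383)),int(np.clip(a[0],0,511)); 
            o,d=ray(C,a); D=dp[v,u]
            print(name,l,round(q['p'],2),np.round(a,1),'atz',np.round(at_z(C,a,z),1),'depth',np.round(o+d*D,1))
    return C,im,dp
def save(n,im,s=1.5): cv2.imwrite('pics/'+n+'.png',cv2.resize(im[:,:,::-1],None,fx=s,fy=s,interpolation=cv2.INTER_CUBIC))
E
python3 - <<'E'
from h import *
for n in ('top','side'):
    C,im,d=look(n); save(n+'0',im)
print(telemetry.get_t(), telemetry.get_ee_rot())
E
```

```text
top dial_axis 0.73 [295.2 241.5] atz [537.3 -30.5  91. ] depth [537.  -27.9 117.1]
top dial_pointer 0.82 [283.2 239.5] atz [542.2  -1.8 115. ] depth [542.3  -1.8 114.1]
top dial_pointer 0.28 [254.8 249.8] atz [521.4  61.8 115. ] depth [521.3  61.5  97.2]
top start_top 0.47 [254.5 251.8] atz [516.7  62.   83. ] depth [516.9  62.3  98.9]
top heat_mark 0.74 [227.7 256.3] atz [508.7 122.6 101. ] depth [508.7 122.6 100.2]
top beaker_mid 0.93 [252.2 173.7] atz [689.   62.5 130. ] depth [693.1  62.  102.6]
top bottle_mid 0.62 [339.9 178.5] atz [ 681.1 -143.1   65. ] depth [ 676.1 -135.8  102.9]
top jar_mid 0.68 [153.  218.6] atz [602.1 300.1  37.5] depth [599.7 293.3  74.7]
top stirrer 0.65 [249.2 219.3] atz [591.   71.8  83. ] depth [590.3  71.9  95.5]
top stir_dial 0.91 [293.4 242.4] atz [535.4 -27.3  81. ] depth [535.2 -24.1 114.8]
top stir_dial 0.56 [251.2 219.6] atz [590.3  67.2  81. ] depth [589.4  67.4  97.2]
side dial_axis 0.89 [300.8 177.2] atz [533.8 -31.   91. ] depth [533.3 -24.7  95.4]
side dial_pointer 0.61 [295.5 175. ] atz [547.1  -5.5 115. ] depth [546.9  -2.8 116.9]
side start_top 0.61 [302.6 192.9] atz [522.9  33.6  83. ] depth [523.6  22.7  74.9]
side heat_mark 0.62 [305.7 203.2] atz [509.4 102.1 101. ] depth [510.2  87.   89.2]
side beaker_mid 0.63 [239.2 179.9] atz [695.8  58.  130. ] depth [686.6  95.6 157. ]
side beaker_mid 0.62 [273.  222.6] atz [579.4 224.3 130. ] depth [587.2 172.1  84.8]
side bottle_mid 0.56 [260.  160.9] atz [ 672.8 -143.7   65. ] depth [ 668.4 -119.7   80.6]
side jar_mid 0.53 [304.8 194.4] atz [519.7 -20.8  37.5] depth [515.2  57.1  96. ]
side jar_mid 0.52 [272.  223.8] atz [597.4 122.6  37.5] depth [588.8 179.   86.5]
side stirrer 0.95 [274.3 224.4] atz [583.2 176.6  83. ] depth [583.1 177.1  83.5]
1.0 [7.97589553e-01 6.03200551e-01 2.69189332e-06 6.14417553e-07]
```

Run:
```python
from h import *
print(eyes.camera_info('wrist')['T_tool_cam'])
arm.set_gripper(0)
q=telemetry.get_ee_rot()
p=np.array(telemetry.get_position())
T=np.array(eyes.camera_info('wrist')['T_tool_cam'])
# axis of camera hits deck: place over (527,30,90)
R=Ro.from_euler('z',np.pi/2)*Ro.from_quat([1,0,0,0])
q=R.as_quat(); Rm=R.as_matrix()
tz=340; o=Rm@T[:3,3]+[0,0,tz]; d=Rm@T[:3,2]
hit=o+d*(90-o[2])/d[2]; tgt=np.array([527,20,tz])-[hit[0],hit[1],0]
print(tgt)
arm.movep(tgt.tolist(),q.tolist())
C,im,dp=look('wrist',['dial_axis','dial_pointer','start_top','heat_mark','stir_dial'])
save('w0',im); print(telemetry.get_t(),telemetry.get_position())
```

```text
[[ 9.99999816e-01 -2.75744540e-04  5.39708964e-04  8.77024303e-01]
 [ 1.11803372e-04  9.59152635e-01  2.82889041e-01 -7.11578580e+01]
 [-5.95668383e-04 -2.82888929e-01  9.59152490e-01 -1.17719057e+02]
 [ 0.00000000e+00  0.00000000e+00  0.00000000e+00  1.00000000e+00]]
[489.70409799  18.9160647  340.        ]
wrist dial_axis 0.95 [215.8 201.3] atz [539.5 -27.   91. ] depth [534.  -24.9 107.8]
wrist dial_pointer 0.97 [239.9 212.6] atz [544.1   1.  115. ] depth [544.2   1.  114.7]
wrist start_top 0.78 [299.5 184.2] atz [521.9  66.6  83. ] depth [517.8  64.8  97.9]
wrist start_top 0.2 [216.9 194.8] atz [534.4 -26.5  83. ] depth [531.5 -25.4  92.4]
wrist heat_mark 0.93 [355.1 175.5] atz [507.2 123.5 101. ] depth [507.3 123.6 100.8]
wrist stir_dial 0.56 [216.9 196.3] atz [536.8 -26.8  81. ] depth [533.2 -25.4  92.4]
4.225 [489.69685601  19.29003714 339.93572792]
```

View pics/w0.png

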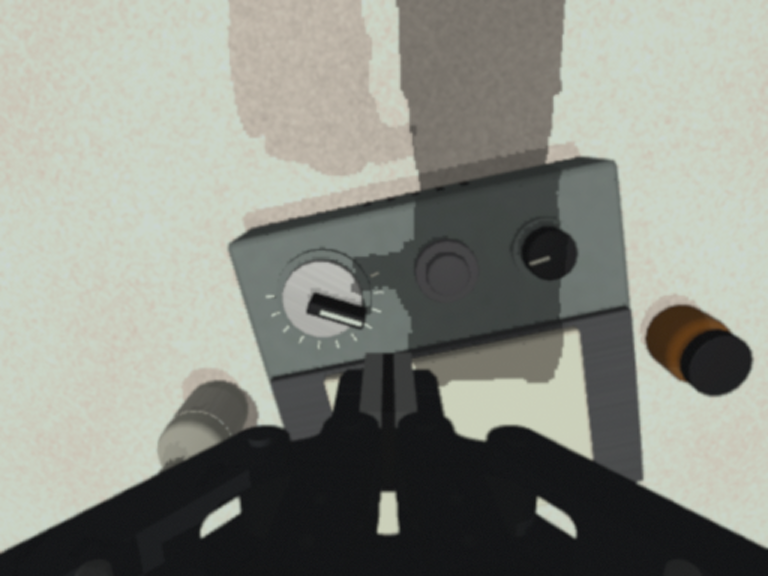

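View pics/top0.png

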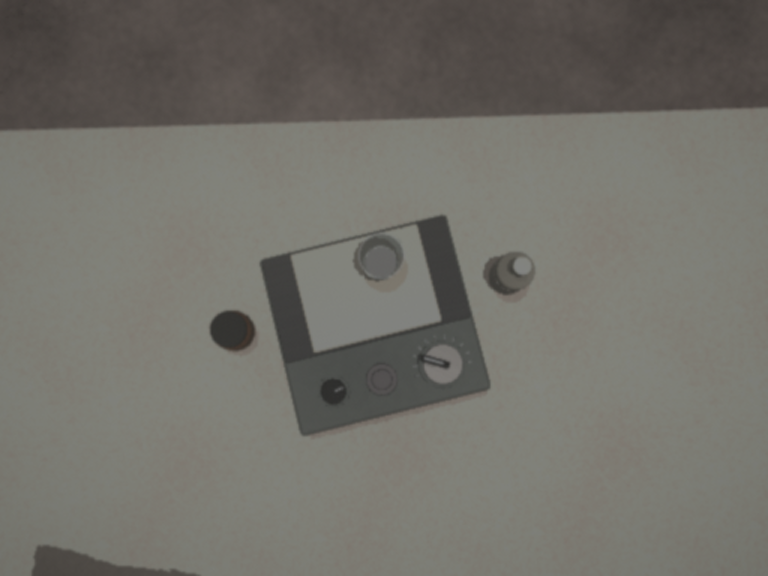

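```bash
cat > fit.py <<'E'
from h import *
from scipy.optimize import least_squares
def cloud(n):
    C=cam(n); im,dp=eyes.get_image(n); P=[];c=np.array([537,-28.])
    for v in range(384):
        for u in range(512):
            if dp[v,u]>0:
                if np.hypot(*(at_z2(C,u,v,91)[:2]-c))<60:
                    o,d=ray(C,(u,v)); P.append(np.r_[o+d*dp[v,u],u,v,im[v,u]])
    return C,im,np.array(P)
def at_z2(C,u,v,z):
    c,R,t=C;K=np.array(c['mtx']); q=R.T@np.array([(u-K[0,2])/K[0,0],(v-K[1,2])/K[1,1],1]); o=-R.T@t
    return o+q*(z-o[2])/q[2]
def wing(P):
    W=P[(P[:,2]>107)&(P[:,2]<122)&(np.hypot(P[:,0]-537,P[:,1]+28)<50)][:,:2]; m=W.mean(0); u,s,vt=np.linalg.svd(W-m); d=vt[0]
    return W,m,d,((W-m)@d).min(),((W-m)@d).max()
if __name__=='__main__':
  for n in ('wrist','top'):
    C,im,P=cloud(n)
    W,m,d,a,b=wing(P)
    print(n,'wing',len(W),m,'ang',np.degrees(np.arctan2(d[1],d[0])),'len',b-a,'disc z',np.median(P[(abs(P[:,2]-91)<5)][:,2]))
    D=P[(P[:,2]>86)&(P[:,2]<97)&(P[:,5:8].mean(1)>np.percentile(P[:,5:8].mean(1),50))][:,:2]
    # circle covering: boundary by hull
    D=D[np.hypot(D[:,0]-537,D[:,1]+28)<38]
    (cx,cy),r=cv2.minEnclosingCircle(D.astype(np.float32)); print('disc',len(D),cx,cy,r)
    r=trace(n,'stir_dial')[:1]
    if r: print(r[0]['p'],r[0]['box'])
E
python3 fit.py
```

```text
wrist wing 429 [540.38689353 -16.03651863] ang 72.49683023877523 len 42.013204698356496 disc z 91.1094181864805
disc 1524 537.7090454101562 -29.075023651123047 29.801103591918945
0.83 [189.3, 172.7, 52.1, 54.1]fit.py:15: RuntimeWarning: Mean of empty slice.
  W=P[(P[:,2]>107)&(P[:,2]<122)&(np.hypot(P[:,0]-537,P[:,1]+28)<50)][:,:2]; m=W.mean(0); u,s,vt=np.linalg.svd(W-m); d=vt[0]
  ret = um.true_divide(
Traceback (most recent call last):
  File "fit.py", line 20, in <module>
    W,m,d,a,b=wing(P)
              ~~~~^^^
  File "fit.py", line 16, in wing
    return W,m,d,((W-m)@d).min(),((W-m)@d).max()
                 ~~~~~~~~~~~~~^^
ValueError: zero-size array to reduction operation minimum which has no identity
```

```bash
cat >> h.py <<'E'
AX=np.array([537.2,-28.8]); TH0=72.4
def pose(th,s,z,rr=24):
    t=np.radians(th); r=np.array([np.cos(t),np.sin(t)]); n=np.array([-r[1],r[0]])
    p=AX+rr*r+s*n; R=np.column_stack([[r[0],r[1],0],[-n[0],-n[1],0],[0,0,-1]])
    return [float(p[0]),float(p[1]),float(z)],Ro.from_matrix(R).as_quat().tolist()
E
python3 - <<'E'
from h import *
for th in (72,32,-8): print(np.round(arm.ik(*pose(th,16,122)),2))
arm.movep(*pose(TH0,46,180)); print(telemetry.get_ft_force())
p,q=pose(TH0,46,115); arm.line_to(p,velocity=60,force_limit=6); print(telemetry.get_position(),telemetry.get_ft_force())
p,q=pose(TH0,46,96); print(arm.line_to(p,velocity=12,force_limit=3)); z=telemetry.get_position(); print(z,telemetry.get_ft_force())
arm.line_to(pose(TH0,46,122)[0],velocity=50); print(telemetry.get_t(),telemetry.get_ft_force())
E
```

```text
[-0.    0.33 -0.25  1.    0.    0.31]
[-0.    0.36 -0.2   1.01  0.    1.01]
[-0.03  0.38 -0.17  1.03  0.    1.68]
[ 0.15678511 -0.16837031  0.92693521]
[500.89319316   7.98494756 115.35306967] [ 0.87752057 -0.1236794   0.47336352]
True
[500.58546129   7.99418454 100.08763422] [-0.27984636 -0.02138773  6.1527939 ]
8.0333 [-0.32174464 -0.3093602   0.37110057]
```

Run:
```python
from h import *
hit=arm.line_to(pose(TH0,14,122)[0],velocity=20,force_limit=2.5)
p=np.array(telemetry.get_position()); t=np.radians(TH0); n=np.array([-np.sin(t),np.cos(t)])
s=(p[:2]-AX)@n; print(hit,p,'s',s,telemetry.get_ft_force(),telemetry.get_t())
```

```text
True [529.02195762  -1.10601368 121.55792371] s 16.169061291657275 [-0.38562887 -1.2455073   0.83213322] 9.4083
```

Run:
```python
from h import *
for d in range(3,76,3):
    p,q=pose(TH0-d,16,122)
    hit=arm.line_to(p,q,velocity=20,force_limit=15)
    f=np.array(telemetry.get_ft_force()); print(d,hit,np.round(f,1))
    if hit or np.linalg.norm(f)>18: print('STOP');break
print(telemetry.get_t())
```

```text
3 False [-2.7 -0.7 -1.4]
6 False [-2.4  0.3 -1.5]
9 False [-0.2  1.  -1.6]
12 False [ 0.4  0.6 -0.6]
15 False [ 0.1  1.2 -0.6]
18 False [-0.  -0.8 -0.4]
21 False [ 0.3  0.6 -0.4]
24 False [-2.8  2.9  1.6]
27 False [-4.6  1.7  3. ]
30 False [-0.4  0.8 -0.9]
33 False [-0.2  0.5 -0.3]
36 False [ 0.5  0.  -0.7]
39 False [-0.1  0.2 -0.2]
42 False [-0.5  0.7 -0.1]
45 False [-3.6  4.6  2.4]
48 False [ 0.1 -0.   0.5]
51 False [0.2 0.7 0.4]
54 False [0.8 0.3 0. ]
57 False [ 0.2  0.2 -0.4]
60 False [ 0.9 -0.2  0. ]
63 False [-1.1  1.2  2.1]
66 False [-1.3  4.5  1.7]
69 False [-0.1 -0.6  0.6]
72 False [-0.2  0.2  0.3]
75 False [-0.7 -0.1 -0.2]
15.6583
```

Run:
```python
from h import *
import fit
th=TH0-75
arm.line_to(pose(th,35,122)[0],velocity=80)
arm.line_to(pose(th,35,200)[0],velocity=150)
arm.movep([489.7,18.9,340],(Ro.from_euler('z',np.pi/2)*Ro.from_quat([1,0,0,0])).as_quat().tolist())
C,im,P=fit.cloud('wrist'); W,m,d,a,b=fit.wing(P); print(len(W),m,np.degrees(np.arctan2(d[1],d[0])),b-a)
look('wrist',['dial_pointer','start_top','heat_mark']); save('w1',im); print(telemetry.get_t())
# start button geometry from depth
im,dp=eyes.get_image('wrist'); c=np.array([517,64.]); Q=[]
for v in range(150,220):
    for u in range(260,340):
        o,dd=ray(C,(u,v)); Q.append(o+dd*dp[v,u])
Q=np.array(Q); Q=Q[np.hypot(*(Q[:,:2]-c).T)<32]
print(np.histogram(Q[:,2],bins=range(70,106,3)))
B=Q[Q[:,2]>94]; (cx,cy),r=cv2.minEnclosingCircle(B[:,:2].astype(np.float32)); print(cx,cy,r,B.mean(0),np.median(B[:,2]))
```

```text
379 [548.98684573 -28.92094301] -2.4825010023284992 41.3026474698058
wrist dial_pointer 0.89 [214.8 232.3] atz [566. -27. 115.] depth [565.7 -26.9 115.5]
wrist start_top 0.94 [300.3 184.8] atz [522.2  66.7  83. ] depth [518.2  64.9  97.6]
wrist heat_mark 0.75 [357.7 177.1] atz [508.8 125.5 101. ] depth [508.8 125.5 101. ]
18.375
(array([ 13, 880,  68,  23,  43, 661,  55,  28, 444, 177,   0]), array([ 70,  73,  76,  79,  82,  85,  88,  91,  94,  97, 100, 103]))
517.2481079101562 63.920467376708984 15.573684692382812 [516.56774351  63.73872751  96.52619859] 96.58698850946553
```

View pics/w1.png

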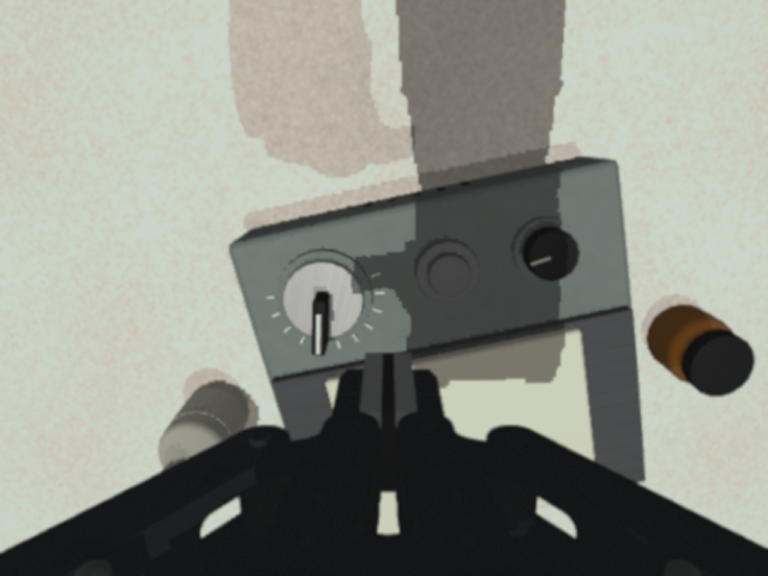

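Run:
```python
from h import *
import fit
R=Ro.from_euler('z',np.pi/2)*Ro.from_quat([1,0,0,0]); Rm=R.as_matrix(); T=np.array(eyes.camera_info('wrist')['T_tool_cam'])
tz=250; o=Rm@T[:3,3]; 
p=np.array([552,-29,0])-[o[0],o[1],0]; d=Rm@T[:3,2]; p[:2]-=(d*(115-(o[2]+tz))/d[2])[:2]; p[2]=tz
print(p); arm.movep(p.tolist(),R.as_quat().tolist())
C,im,P=fit.cloud('wrist'); W,m,d,a,b=fit.wing(P); print(len(W),m,np.degrees(np.arctan2(d[1],d[0])),b-a)
W2=P[(P[:,2]>113)&(P[:,2]<118)][:,:2].astype(np.float32); print(cv2.minAreaRect(W2))
D=P[(P[:,2]>88)&(P[:,2]<94)&(np.hypot(P[:,0]-537,P[:,1]+28)<36)]; print(cv2.minEnclosingCircle(D[:,:2].astype(np.float32)),len(D))
look('wrist',['dial_pointer','dial_axis']); print(telemetry.get_t())
g=im.copy()
for th in (-7.6,-2.5,72.4):
    t=np.radians(th); 
    for r in (-8,30,34):
        x=proj(C,[AX[0]+r*np.cos(t),AX[1]+r*np.sin(t),115]); cv2.circle(g,tuple(int(round(k)) for k in x),1,(255,0,0) if th<-5 else (0,0,255),-1)
for k in range(-5,6):
    for th0,col in ((12.3,(255,255,0)),):
        t=np.radians(12.3+20*k); x=proj(C,[AX[0]+42*np.cos(t),AX[1]+42*np.sin(t),75]); cv2.circle(g,tuple(int(round(q)) for q in x),1,col,-1)
u,v=proj(C,[AX[0]+10,AX[1],91]).astype(int); save('w2',g[max(v-100,0):v+100,max(u-130,0):u+130],3)
```

```text
[548.36812913 -29.77054038 250.        ]
695 [549.10994974 -29.45469846] -3.2632882230595595 41.656689797474904
((550.4126586914062, -29.507938385009766), (9.922091484069824, 41.588706970214844), 86.7201919555664)
((537.5422973632812, -28.804725646972656), 29.946046829223633) 3470
wrist dial_pointer 0.96 [258.3 210.2] atz [568.4 -28.7 115. ] depth [568.5 -28.7 114.6]
wrist dial_axis 0.84 [257.  164.9] atz [537.6 -29.7  91. ] depth [532.3 -29.6 115.6]
19.1667
```

View pics/w2.png

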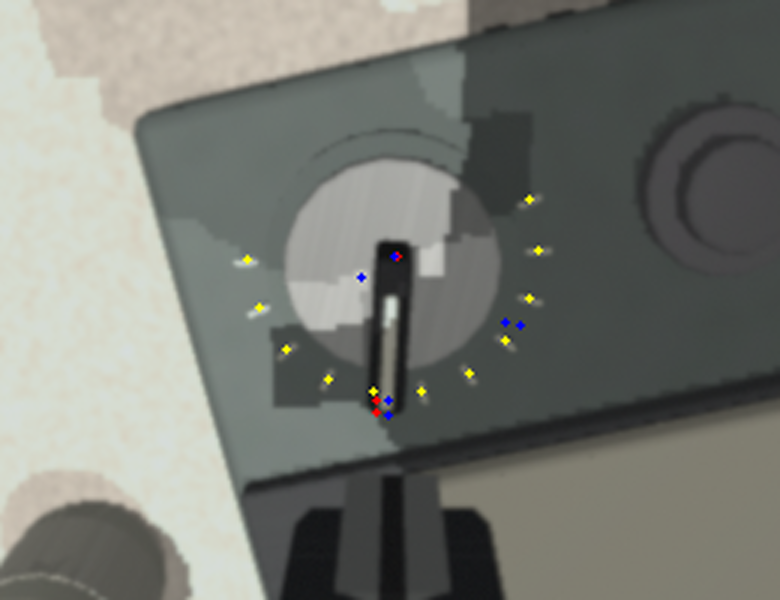

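```bash
cat > nudge.py <<'E'
from h import *
import fit
arm.movep(*pose(-3,35,200)); arm.line_to(pose(-3,35,122)[0],velocity=100)
p,q=pose(-3,17,122); arm.line_to(p,q,velocity=50,force_limit=10)
for th in (-4,-6,-8):
    p,q=pose(th,16,122); print(th,arm.line_to(p,q,velocity=15,force_limit=12),np.round(telemetry.get_ft_force(),1))
arm.line_to(pose(-8,35,122)[0],velocity=80); arm.line_to(pose(-8,35,200)[0],velocity=150)
R=Ro.from_euler('z',np.pi/2)*Ro.from_quat([1,0,0,0])
arm.movep([548.4,-29.8,250],R.as_quat().tolist())
C,im,P=fit.cloud('wrist'); W2=P[(P[:,2]>113)&(P[:,2]<118)][:,:2].astype(np.float32); print(cv2.minAreaRect(W2))
look('wrist',['dial_pointer']); print(telemetry.get_t())
u,v=proj(C,[AX[0]+10,AX[1],91]).astype(int); save('w3',im[max(v-100,0):v+100,max(u-130,0):u+130],3)
E
python3 nudge.py
```

```text
-4 False [ 0.2 -1.3 -0.3]
-6 False [-0.3 -0.3  0.9]
-8 False [-0.3  0.7  0.2]
((550.5122680664062, -30.527080535888672), (9.917009353637695, 41.451995849609375), 82.51602935791016)
wrist dial_pointer 0.73 [255.1 208. ] atz [565.8 -31.5 115. ] depth [565.9 -31.5 114.9]
25.6083
```

Run:
```python
from h import *
q=(Ro.from_euler('z',np.pi/2)*Ro.from_quat([1,0,0,0])).as_quat().tolist()
b=[517.1,64.0]
arm.movep(b+[250],q); arm.line_to(b+[130],velocity=100); print(telemetry.get_ft_force())
for z in range(126,109,-1):
    h=arm.line_to(b+[z],velocity=15,force_limit=10); f=telemetry.get_ft_force(); print(z,h,round(telemetry.get_position()[2],1),np.round(f,1))
    if h or f[2]>9: break
arm.wait(0.2); print(telemetry.get_ft_force(),telemetry.get_position())
arm.line_to(b+[200],velocity=100)
arm.movep([548.4,-29.8,250],q)
import fit
C,im,P=fit.cloud('wrist'); W2=P[(P[:,2]>113)&(P[:,2]<118)][:,:2].astype(np.float32); print(cv2.minAreaRect(W2))
arm.movep([489.7,18.9,340],q)
C,im,dp=look('wrist',['dial_pointer','start_top','heat_mark']); look('top',['beaker_mid','bottle_mid','jar_mid','heat_mark']);save('w4',im); print(telemetry.get_t())
```

```text
[0.55782782 0.2260186  0.20670428]
126 False 126.0 [ 0.3 -0.5 -0.4]
125 False 124.9 [ 0.3 -0.  -0. ]
124 False 123.9 [ 0.7 -0.1 -0.2]
123 False 122.9 [0.2 0.1 0.9]
122 False 122.0 [ 0.4 -0.1  2.1]
121 False 121.1 [0.7 0.3 0.8]
120 False 120.0 [-0.  -0.2  2.7]
119 False 119.0 [0.9 0.6 2.7]
118 False 118.0 [1.  1.2 2.9]
117 False 117.0 [1.3 0.9 3.4]
116 False 116.1 [ 0.2 -0.1  4.3]
115 False 115.9 [-1.5  0.8 14.2]
[-2.38805969  0.37602109 12.64969076] [517.25419544  64.03097625 115.86773529]
((550.7581176757812, -30.592857360839844), (9.887895584106445, 41.92047882080078), 82.42859649658203)
wrist dial_pointer 0.74 [206.  235.2] atz [570.  -35.4 115. ] depth [569.9 -35.4 115.2]
wrist start_top 0.74 [209.  233.3] atz [581.7 -37.   83. ] depth [567.5 -32.  115.6]
wrist start_top 0.61 [296.7 183.9] atz [521.4  63.9  83. ] depth [517.7  62.3  96.5]
wrist heat_mark 0.55 [352.8 175.5] atz [507.  121.5 101. ] depth [507.  121.5 100.9]
wrist heat_mark 0.24 [209.7 233.1] atz [573.7 -33.4 101. ] depth [567.3 -31.2 115.5]
top beaker_mid 0.84 [251.8 172.5] atz [691.7  63.3 130. ] depth [696.6  62.8  98.1]
top beaker_mid 0.72 [294.8 242. ] atz [535.9 -25.7 130. ] depth [530.5  39.  783.5]
top bottle_mid 0.82 [341.6 181.7] atz [ 673.5 -146.8   65. ] depth [ 668.1 -138.4  107.2]
top jar_mid 0.89 [153.3 218.4] atz [602.6 299.4  37.5] depth [600.1 292.5  75.3]
top heat_mark 0.8 [228.1 258.4] atz [504.  121.8 101. ] depth [503.9 121.9  98. ]
33.3667
```

View pics/w4.png

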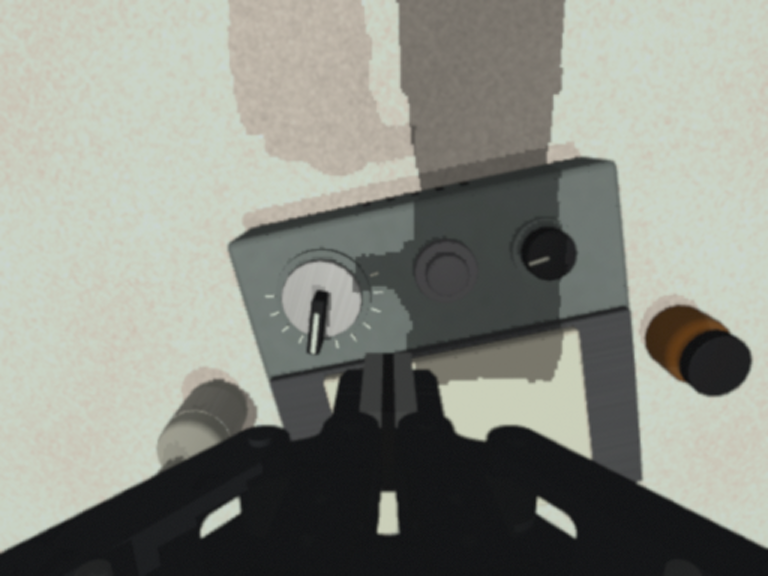

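The picture shows the dial wing at (317,325) lying along the fourth tick on, the button back up at (447,272), and the heat mark, bottle and jar where they were. I am handing the job in.

```bash
python3 -c "
from h import *
job.finish_job()"
```

```text
the job is handed in; nothing more can be done
```

I turned the stir dial four clicks clockwise with the closed fingertip. I then pressed the start button to its stop, let it spring back, and handed the job in at about 33 s of the 45 s, with the arm clear of everything. The hand-in reports no verdict.

- **Dial:** The wing went from 72.5° to -7.6°, which is 80° and lines up with the tick. It first stopped about 5° short of the detent, so I nudged it home before touching the button. Wrist-force readings while pushing stayed under 7 N.
- **Button:** The fingertip touched it at about 97 mm and met a hard stop about 6 mm lower, where the force jumped from 4 to 14 N. Afterwards it measured 96.5 mm high again, the same as before.
- **Heat knob, bottle, jar:** These look unmoved in the last wrist picture.
- **Beaker:** The wrist camera does not show it. I checked it only by network detection in the top camera, about 3 mm from before.
- **Readings that disagreed:**
  - The network's bottle position differed by about 8 mm between two top pictures.
  - Its heat-mark position differed by up to about 5 mm in the top camera and 2 mm in the wrist camera.
  - It gave a few stray low-confidence detections.
  - I took all of these as detection noise, because the robot never went near those things.

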